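# Lay the bars on the xylophone frame

## Robot

A 6-joint arm with a two-finger parallel gripper is mounted at the origin on the work surface. World frame = base frame: x ahead of the robot, y to its left, z up, the work surface at z = 0. Lengths are in m, angles in rad, forces in N, time in s.
With the tool pointing down it reaches from about 0.375 to 0.9 m from the base axis. Payload 3.1 kg.
Tool frame: the origin (TCP) lies on the centre line of the jaws, within the pads' length; the fingertips stand 17 mm ahead of it and the grasp point (between the pads) lies 2 mm behind it; z points along the fingers, y is the line along which they close (so a half turn about z gives the same grasp; the last joint's range is limited). The gripper opens to 87 mm and grips with 3 to 60 N. Pads are 19 mm wide; open, the fingers measure 117 mm over their backs; the gripper's body (75 mm by 190 mm) begins 51 mm behind the grasp point.
Start: joints at [0.961, 0.527, 1.433, -0, 1.181, -0.178], TCP at [0.262, 0.568, 0.213] pointing down, gripper open.
Joint ranges: [-3.08, 3.08], [-0.75, 2.2], [0.22, 2.44], [-1.43, 4.57], [0, 2.65], [-2.85, 2.85]. Speed limits (rad/s): [2.79, 2.79, 3.14, 3.14, 3.14, 3.14].

## Interface

Orientations are given as [roll, pitch, yaw] about the fixed x, y, z axes, in that order (R = Rz(yaw) Ry(pitch) Rx(roll)).
In Python, from station import r gives the robot as it stands.
- The arm moves only by the tool play_rows, never from a script. Its argument "plan" is text: rows parted by semicolons, each of 7 numbers parted by spaces: the turn, a rotation vector about the tool's x, y, z normalised to -1 to 1, where 1 is 360 degrees, then the shift along the tool's x, y, z normalised to -1 to 1, where 1 is 0.8 m, then the opening, from -1 (shut) to 1 (fully open). In form: rx ry rz dx dy dz claw; .... A call has exactly 8 rows; each row shifts and turns the commanded pose from where the row before left it, along the tool's axes as they then stand; what a row does not reach is not made up. A row lasts 1/12 s, in which the tool goes at most 41.7 mm and 7.16 degrees, less where a joint would pass 70% of its speed; a pose out of reach is approached as far as the arm can. A call with a number of a shift or a turn outside -1 to 1 is refused whole. A call with a gripper value outside its range is refused whole. The fingers move at their own pace and stop on an object; "force" is the grip in N (left out, the last holds). Time passes only in rows, so rows that do not move let the fingers close, or fill a call up. It gives the time, the measured TCP pose, the force, the opening and the grip force at its end, in the units of the state.
- r.observe(): the state, without advancing time (a new reading comes with each control period).
- r.camera(name): name is "scene" or "side" or "wrist"; returns (picture, depth): 480x640x3 uint8, red, green, blue; 480x640 float32, m along the optical axis (not along the pixel's ray), 0 where there is no reading.
- r.get_calibration(name): a dict with "vfov" (degrees; the focal length in pixels is half the picture's height over the tangent of half this angle, whatever the lens; pixels are square), "cx", "cy" (the principal point, pixels), "cam_to_world" (4x4, takes a point from camera to world coordinates); the wrist camera has in their place "hand_eye" (4x4, takes a point from camera to tool coordinates, whose origin is the TCP and whose axes are the flange's). Camera axes: x right, y up, looking along -z (the intrinsics and any distortion apply to the point x, -y, -z); pixel columns grow to the right and rows downward; lengths in m; the calibration is good to about 2 mm. A picture is of the moment at which its call begins: read the wrist's pose just before it. get_calibration takes no time and is no camera call.
- r.finish_job(): hands the job in; it is judged then, once.
Trained networks look in the newest picture that a camera, given by its name, has taken for a name from the list of things; names that differ only in an ending like _2 or _b are one class to them, and where a whole thing is asked for, a point or a joint stands for the part that bears it (a point fixed in the world has none). Each returns a list of dicts, best first, with "conf" (0 to 1); they miss things now and then, are a little off and sometimes report something else, mostly with a low value. They report only what shows in the picture. A call takes as long as a camera call.
- r.look_for(thing, camera): "box" ([left, top, right, bottom] in pixels, round what is visible of it).
- r.trace(thing, camera): "pixels" (480x640 bool, what is visible of it) and "box" ([left, top, right, bottom] in pixels, round what is visible of it).
- r.mark_of(thing, camera): "at" ([column, row] in pixels: a listed point, or the origin of a listed thing).
The state is a dict: "time": time; "qpos": joint angles; "joint_velocities": joint speeds; "joint_efforts": joint torques, N m; "tool_pos": TCP position; "eef_rot": TCP orientation; "contact_force": force on the tool from outside, world axes, zero at the start; "moment": the same for the moment, N m; "opening": finger opening in m; "grasp_force": force on a finger pad.
Only numpy, scipy, OpenCV 4.12 (cv2) and the standard library are available. Lean on these libraries where they do the work, as an engineer would, in place of code of your own. Each camera call takes 0.05 s, during which the arm holds its last target. There are 200 camera calls.

## Task

Lay the four loose wooden bars across the xylophone frame in order of length, the longest at the frame's wide end down to the shortest at its narrow end, one in each space between the pins. Each should lie flat on both felt strips, right side up as it is now, square to the frame and centred in its space and across the two sides. Leave the glue bottle, wax tin, sanding block, pencil and mallet where they are.

Things in the scene. Friction and masses are not known exactly. Their poses are not given: they have to be found in the camera images.
- bar_200: the longest of four loose dark-wood bars, 200 mm long, 32 wide, 20 thick, about 104 g, lying flat, two small black holes on top, the middle 60 mm hollowed 4 mm below. Origin: centre of the underside; x along its length, y across, z up; its ends are alike. Seated, its underside is 56 mm above the bench and 32 mm stay free to the next bar
- bar_170: the second longest of four loose dark-wood bars, 170 mm long, 32 wide, 20 thick, about 88 g, lying flat, two small black holes on top, the middle 51 mm hollowed 4 mm below. Origin: centre of the underside; x along its length, y across, z up; its ends are alike. Seated, its underside is 56 mm above the bench and 32 mm stay free to the next bar
- bar_140: the second shortest of four loose dark-wood bars, 140 mm long, 32 wide, 20 thick, about 73 g, lying flat, two small black holes on top, the middle 42 mm hollowed 4 mm below. Origin: centre of the underside; x along its length, y across, z up; its ends are alike. Seated, its underside is 56 mm above the bench and 32 mm stay free to the next bar
- bar_110: the shortest of four loose dark-wood bars, 110 mm long, 32 wide, 20 thick, about 57 g, lying flat, two small black holes on top, the middle 33 mm hollowed 4 mm below. Origin: centre of the underside; x along its length, y across, z up; its ends are alike. Seated, its underside is 56 mm above the bench and 32 mm stay free to the next bar
- frame: xylophone frame, fixed, at any yaw: pale box 288 mm long, its sides (at y = +-(43 mm - 0.129 x)) closing from a wide end (141 mm) to a narrow end (70 mm). Green felt top at z = 56 mm; five pairs of 6 mm pins rise 16 mm from it at x = -128, -64, 0, 64, 128 mm. Seat centres between them: y = 0, x = -96 (wide end), -32, 32, 96 mm. Origin: underside centre; x from wide to narrow end, y across, z up
- glue: white glue bottle with an orange cap, a bystander, 60 mm in diameter, 130 mm tall, standing; origin: centre of its base
- wax_tin: round yellow wax tin with a brass lid, a bystander, 84 mm in diameter, 45 mm tall; origin: centre of its base
- sander: cork sanding block with brown abrasive below, a bystander, 90 x 45 x 27 mm; origin: centre of its underside, x along its length
- pencil: flat blue carpenter's pencil, a bystander, 172 mm long, 14 mm wide, 8 mm thick, lying; origin: on its underside, 75 mm from the blunt end; x towards the point
- mallet: wooden joiner's mallet lying on its side on the far side of the bench, a bystander: head 115 x 65 x 52 mm centred at y = +100 mm, handle 24 mm wide along y to y = -170 mm; origin: on the bench between them

How it is judged:
At the end, for the whole second after the job is handed in: Bars at rest, each in its own seat, longest at the wide end to shortest at the narrow end: centred within 14 mm along the frame and 15 mm across it, underside within 5 mm of the felt's height, square to the frame within 0.2 rad, tilted under 0.08 rad, right side up (x of bar_200 in the frame of frame between -0.11 and -0.082 m and y of bar_200 in the frame of frame between -0.015 and 0.015 m and z of bar_200 in the frame of frame between 0.051 and 0.061 m and angle between the x axis of each of bar_200, bar_170, bar_140, bar_110 and the y axis of frame, either way round below 0.2 rad and angle between each of bar_200, bar_170, bar_140, bar_110's own z axis and vertical below 0.08 rad and linear speed of each of bar_200, bar_170, bar_140, bar_110 below 0.02 m/s and angular speed of each of bar_200, bar_170, bar_140, bar_110 below 0.2 rad/s and x of bar_170 in the frame of frame between -0.046 and -0.018 m and y of bar_170 in the frame of frame between -0.015 and 0.015 m and z of bar_170 in the frame of frame between 0.051 and 0.061 m and x of bar_140 in the frame of frame between 0.018 and 0.046 m and y of bar_140 in the frame of frame between -0.015 and 0.015 m and z of bar_140 in the frame of frame between 0.051 and 0.061 m and x of bar_110 in the frame of frame between 0.082 and 0.11 m and y of bar_110 in the frame of frame between -0.015 and 0.015 m and z of bar_110 in the frame of frame between 0.051 and 0.061 m); the robot touches nothing.
It fails at once if the glue bottle is pushed more than 30 mm or knocked over (distance of glue from where it was at the start of the episode above 0.03 m or angle between glue's own z axis and vertical above 0.6 rad).
It fails at once if the wax tin is pushed more than 30 mm from its place (distance of wax_tin from where it was at the start of the episode above 0.03 m).
It fails at once if the sanding block is pushed more than 30 mm from its place (distance of sander from where it was at the start of the episode above 0.03 m).
It fails at once if the carpenter's pencil is pushed more than 30 mm from its place (distance of pencil from where it was at the start of the episode above 0.03 m).
It fails at once if the mallet is pushed more than 30 mm from its place (distance of mallet from where it was at the start of the episode above 0.03 m).
It also fails if it takes over 112 s, if anything falls off the work surface, if the arm or the gripper's body presses on something with over 40 N, if the wrist force passes 120 N, or if a joint passes its speed limit or range.

## Working session

There is one attempt and no reset: what is moved stays moved. The work goes in short steps, Python scripts to look and compute and a tool call to move; the robot and the scene stay as the last step left them, time stands still between calls to the robot, and variables do not carry over. Pictures are saved under pics/ and viewed, at most 14 in all, crops included, and the job is handed in when it is done.

Besides the shell and the picture viewer there is one more tool, called by a JSON object that holds its "name" and its "arguments", one argument or row to a line. play_rows: Moves the arm, as the interface text tells. Its arguments: {"type":"object","properties":{"plan":{"type":"string"},"force":{"type":"number"}},"required":["plan"]}

```bash
mkdir -p pics; ls; cat > h.py <<'E'
from station import r
import numpy as np, cv2
from scipy.spatial.transform import Rotation as R
def T(cam):
    c=r.get_calibration(cam)
    if 'cam_to_world' in c: return c,np.array(c['cam_to_world'])
    s=r.observe(); M=np.eye(4); M[:3,3]=s['tool_pos']; e=np.array(s['eef_rot'])
    M[:3,:3]=R.from_euler('xyz',e).as_matrix() if e.size==3 else (R.from_quat(e).as_matrix() if e.size==4 else e)
    return c,M@np.array(c['hand_eye'])
def cloud(cam):
    c,M=T(cam); p,d=r.camera(cam); f=240/np.tan(np.radians(c['vfov'])/2)
    v,u=np.mgrid[:480,:640]; P=np.stack([(u-c['cx'])/f*d,-(v-c['cy'])/f*d,-d],-1)
    W=P@M[:3,:3].T+M[:3,3]; W[d<=0]=np.nan
    return p,W
def save(p,n): cv2.imwrite('pics/'+n,p[...,::-1])
E
python3 - <<'E'
from h import *
print(r.observe())
for c in ['scene','side','wrist']:
    print({k:v for k,v in r.get_calibration(c).items()})
    p,W=cloud(c); save(p,c+'0.png')
    for t in ['bar_200','bar_170','bar_140','bar_110','frame','glue','wax_tin','sander','pencil','mallet']:
        for k in r.trace(t,c)[:2]:
            Q=W[k['pixels']]; Q=Q[~np.isnan(Q[:,0])]
            if len(Q)>20:
                z=np.percentile(Q[:,2],90); top=Q[abs(Q[:,2]-z)<.008]
                (a,b),(w,h),g=cv2.minAreaRect((top[:,:2]*1000).astype(np.float32))
                print(c,t,round(k['conf'],2),k['box'],'z%.3f'%z,np.round([a,b,w,h,g]),np.round(np.median(top[:,:2],0),3))
E
```

```text
pics
{'time': 0.0, 'qpos': array([ 9.60468943e-01,  5.28463550e-01,  1.43391453e+00,  3.56978971e-06,
        1.18136225e+00, -1.78516721e-01]), 'joint_velocities': array([-0.00150939, -0.00212134, -0.00162385,  0.00040994, -0.00065902,
        0.00010348]), 'joint_efforts': array([-5.11235085e-04, -4.40044892e+01, -1.76596606e+01,  6.34155096e-02,
        5.80683863e-02, -1.70844100e-04]), 'tool_pos': array([0.26111714, 0.56701435, 0.21186936]), 'eef_rot': array([-3.13947969e+00, -3.84610942e-04,  2.70978023e+00]), 'contact_force': array([-0.11386959,  0.09523892, -0.18966472]), 'moment': array([ 0.02480723, -0.01498924,  0.03437331]), 'grasp_force': 0.0, 'opening': 0.08735696527243736}
{'vfov': 51.219173390071745, 'cx': 324.3978697272216, 'cy': 242.78620724858484, 'cam_to_world': array([[-0.66855661, -0.45387371,  0.58909313,  1.34202386],
       [ 0.7434623 , -0.38960393,  0.5435739 ,  0.67700994],
       [-0.0172009 ,  0.80137846,  0.59791028,  0.76474804],
       [ 0.        ,  0.        ,  0.        ,  1.        ]])}
scene bar_200 0.74 [255.2, 162.5, 283.9, 181.8] z0.024 [ 441.
[... 3361 characters left out ...]
 9.58766758e-01,  2.84193929e-01,
         7.83098526e-02],
       [ 9.99999349e-01, -6.33244208e-04,  9.48711825e-04,
         4.03779061e-04],
       [ 1.08955752e-03,  2.84193424e-01, -9.58766348e-01,
        -1.71762142e-01],
       [ 0.00000000e+00,  0.00000000e+00,  0.00000000e+00,
         1.00000000e+00]])}
wrist bar_200 0.97 [195.5, 367.1, 281.7, 426.8] z0.021 [419. 387. 102.  33.  15.] [0.411 0.388]
wrist bar_170 0.97 [195.5, 367.1, 281.7, 426.8] z0.021 [419. 387. 102.  33.  15.] [0.411 0.388]
wrist bar_140 0.97 [195.5, 367.1, 281.7, 426.8] z0.021 [419. 387. 102.  33.  15.] [0.411 0.388]
wrist bar_110 0.97 [195.5, 367.1, 281.7, 426.8] z0.021 [419. 387. 102.  33.  15.] [0.411 0.388]
```

```bash
python3 - <<'E'
from h import *
for c in ['side','scene']:
    p,W=cloud(c)
    if c=='side':
        save(cv2.resize(p[120:460,180:480],None,fx=2,fy=1.7),'s1.png')
    hsv=cv2.cvtColor(p,cv2.COLOR_RGB2HSV)
    for n,x,y in [('200',.436,.391),('140',.461,.255),('170',.491,-.255),('110',.440,-.384)]:
        m=(abs(W[...,2]-.021)<.006)&(np.hypot(W[...,0]-x,W[...,1]-y)<.112)
        m=cv2.morphologyEx(m.astype(np.uint8),cv2.MORPH_OPEN,np.ones((2,2)))>0
        q=W[m][:,:2]; rc=cv2.minAreaRect((q*1000).astype(np.float32)); ev,E=np.linalg.eigh(np.cov(q.T)); a=E[:,1]
        print(c,n,np.round(rc[0]),np.round(rc[1]),'yaw',round(np.degrees(np.arctan2(a[1],a[0]))%180,1),np.round(q.mean(0),4))
    # frame: felt top
    m=(abs(W[...,2]-.056)<.006)&(np.hypot(W[...,0]-.57,W[...,1]+.01)<.18)&(hsv[...,0]>35)&(hsv[...,0]<90)&(hsv[...,1]>60)
    q=W[m][:,:2]; print('felt',len(q))
    m=(W[...,2]>.05)&(W[...,2]<.08)&(np.hypot(W[...,0]-.57,W[...,1]+.01)<.17)
    q=(W[m][:,:2]*1000).astype(np.float32); h=cv2.convexHull(q)
    print(cv2.approxPolyDP(h,12,True)[:,0].round())
E
```

```text
side 200 [433. 392.] [201.  36.] yaw nan [nan nan]
side 140 [459. 256.] [139.  36.] yaw nan [nan nan]
side 170 [ 489. -301.] [169. 126.] yaw 6.6 [ 0.4849 -0.2579]
side 110 [ 434. -383.] [119.  46.] yaw 18.1 [ 0.4366 -0.3789]
felt 1003
[[ 705.   36.]
 [ 671.   86.]
 [ 414.  -24.]
 [ 481. -132.]]
scene 200 [426. 391.] [225.  29.] yaw nan [nan nan]
scene 140 [450. 256.] [165.  29.] yaw nan [nan nan]
scene 170 [ 484. -301.] [191. 127.] yaw 6.8 [ 0.4951 -0.2556]
scene 110 [ 430. -382.] [132.  31.] yaw 14.8 [ 0.4445 -0.3749]
felt 601
[[ 709.   38.]
 [ 680.   91.]
 [ 419.  -12.]
 [ 420.  -35.]
 [ 480. -138.]]
```

View pics/s1.png

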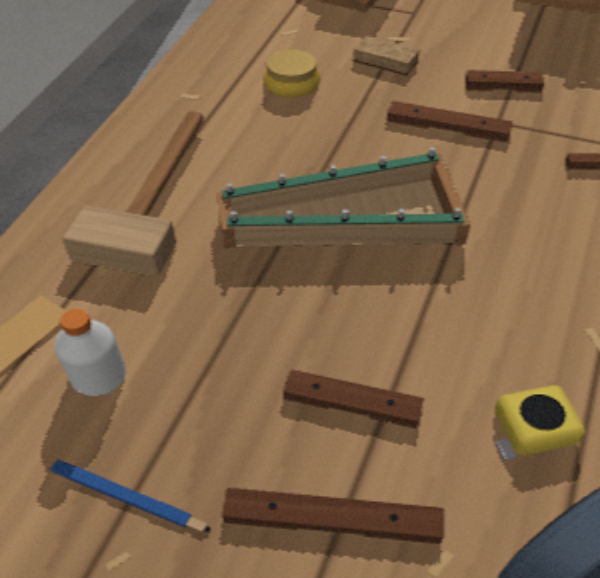

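```bash
cat >> h.py <<'E'
def go(x,y,z,yaw,p=None):
    s=r.observe(); p=s['tool_pos'] if p is None else p; a=s['eef_rot'][2]
    d=np.array([x,y,z])-p; M=R.from_euler('xyz',[np.pi,0,a]).as_matrix()
    t=(M.T@d)/.8; rz=-((np.degrees(yaw*np.pi/180-a)+180)%360-180)/360
    e=s['eef_rot']
    print('tool shift',t.round(4),'rows',np.ceil(np.linalg.norm(t)/.0521),'rz',round(rz,4),'rows',np.ceil(abs(rz)/.0198), 'pos',s['tool_pos'].round(4),'rpy deg',np.degrees(e).round(2),'t',round(s['time'],2),'F',s['contact_force'].round(1),s['opening'],s['grasp_force'])
def bar(cam='wrist',z0=.006,z1=.03,c=None,rad=.13):
    p,W=cloud(cam); c=r.observe()['tool_pos'] if c is None else c
    hsv=cv2.cvtColor(p,cv2.COLOR_RGB2HSV)
    m=(W[...,2]>z0)&(W[...,2]<z1)&(np.hypot(W[...,0]-c[0],W[...,1]-c[1])<rad)
    n,l,st,ce=cv2.connectedComponentsWithStats(m.astype(np.uint8))
    i=1+st[1:,4].argmax(); q=W[l==i]; z=np.median(q[:,2]); q=q[abs(q[:,2]-z)<.005][:,:2]
    (a,b),(w,h),g=cv2.minAreaRect((q*1000).astype(np.float32))
    if w<h: g+=90
    print('bar',np.round([a,b],1),'size',np.round([w,h],1),'yaw',round(g%180,1),'z',z.round(4),len(q)); return p,W
E
python3 -c "
from h import *
go(.435,.391,.17,195)"
```

```text
tool shift [-0.2893 -0.1098  0.0535] rows 7.0 rz -0.1104 rows 6.0 pos [0.2615 0.5676 0.2128] rpy deg [-180.      0.    155.26] t 1.75 F [ 0.2 -0.2  0.1] 0.08696823978645549 0.0
```

{"name": "play_rows", "arguments": {
  "plan": "0 0 0 -0.036 -0.0137 0.0067 1;0 0 0 -0.036 -0.0137 0.0067 1;0 0 0 -0.036 -0.0137 0.0067 1;0 0 0 -0.036 -0.0137 0.0067 1;0 0 0 -0.036 -0.0137 0.0067 1;0 0 0 -0.036 -0.0137 0.0067 1;0 0 0 -0.036 -0.0137 0.0067 1;0 0 0 -0.036 -0.0137 0.0067 1"
}}

```text
time: 2.42
tool_pos: [0.4351, 0.3905, 0.1699]
eef_rot: [3.141, 0.0, 2.71]
contact_force: [1.0, 0.5, -0.4]
opening: 0.087
grasp_force: 0.0
```

{"name": "play_rows", "arguments": {
  "plan": "0 0 -0.018 0 0 0 1;0 0 -0.018 0 0 0 1;0 0 -0.018 0 0 0 1;0 0 -0.018 0 0 0 1;0 0 -0.018 0 0 0 1;0 0 -0.018 0 0 0 1;0 0 0 0 0 0 1;0 0 0 0 0 0 1"
}}

```text
time: 3.08
tool_pos: [0.4342, 0.3916, 0.17]
eef_rot: [3.142, 0.0, -2.898]
contact_force: [0.4, -0.4, 0.2]
opening: 0.0871
grasp_force: 0.0
```

```bash
python3 -c "
from h import *
p,W=bar(); save(p,'w1.png')
go(.435,.391,.17,195)"
```

```text
bar [434.6 390.3] size [199.   32.1] yaw 14.5 z 0.0198 9126
tool shift [-0.0009 -0.001  -0.    ] rows 1.0 rz -0.0028 rows 1.0 pos [0.4341 0.3916 0.17  ] rpy deg [ 180.      0.   -166.02] t 3.13 F [ 0.4  0.3 -0.2] 0.08687678973479925 0.0
```

View pics/w1.png

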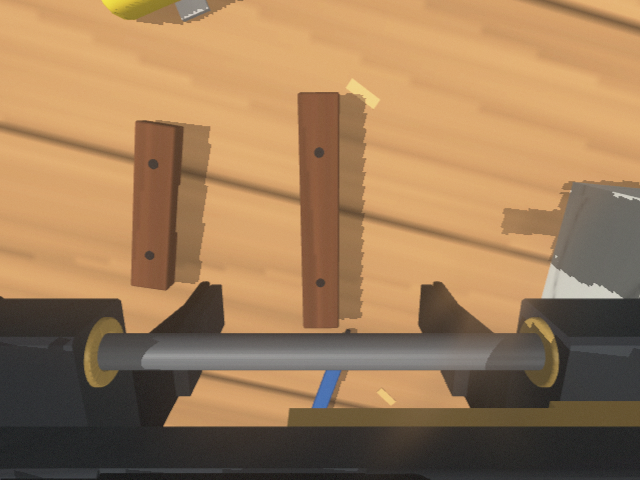

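{"name": "play_rows", "arguments": {
  "plan": "0 0 -0.0014 -0.0002 -0.0016 0.035 1;0 0 0 0 0 0.035 1;0 0 0 0 0 0.035 1;0 0 0 0 0 0.035 1;0 0 0 0 0 0.025 1;0 0 0 0 0 0.021 1;0 0 0 0 0 0 0.2;0 0 0 0 0 0 -0.3",
  "force": 25
}}

```text
time: 3.8
tool_pos: [0.4341, 0.3901, 0.0205]
eef_rot: [-3.141, -0.002, -2.887]
contact_force: [1.0, 0.3, -0.3]
opening: 0.0799
grasp_force: 0.0
```

{"name": "play_rows", "arguments": {
  "plan": "0 0 0 0 0 0 -1;0 0 0 0 0 0 -1;0 0 0 0 0 0 -1;0 0 0 0 0 0 -1;0 0 0 0 0 0 -1;0 0 0 0 0 0 -1;0 0 0 0 0 -0.04 -1;0 0 0 0 0 -0.05 -1"
}}

```text
time: 4.47
tool_pos: [0.432, 0.3887, 0.0907]
eef_rot: [-3.139, -0.008, -2.886]
contact_force: [0.5, -0.9, 0.1]
opening: 0.0283
grasp_force: 0.0
```

```bash
python3 -c "
from h import *
go(.435,.391,.22,195)"
```

```text
tool shift [-0.0044  0.0018 -0.1616] rows 4.0 rz -0.001 rows 1.0 pos [0.432  0.3887 0.0907] rpy deg [-179.86   -0.49 -165.38] t 4.47 F [ 0.5 -0.9  0.1] 0.028312900667748744 0.0
```

{"name": "play_rows", "arguments": {
  "plan": "0 0 0 0 0 -0.05 1;0 0 0 0 0 -0.05 1;0 0 0 0 0 0 1;0 0 0 0 0 0 1;0 0 0 0 0 0 1;0 0 0 0 0 0 1;0 0 0 0 0 0 1;0 0 0 0 0 0 1"
}}

```text
time: 5.13
tool_pos: [0.4337, 0.3898, 0.1715]
eef_rot: [-3.141, -0.003, -2.886]
contact_force: [-0.2, 1.0, -0.5]
opening: 0.0737
grasp_force: 0.0
```

```bash
python3 -c "
from h import *
p,W=bar(); save(p,'w2.png')
go(.435,.391,.17,195)"
```

```text
bar [434.9 390.4] size [199.5  32.1] yaw 14.5 z 0.0198 9035
tool shift [-0.0017  0.0009  0.0021] rows 1.0 rz -0.001 rows 1.0 pos [0.4339 0.3899 0.1717] rpy deg [-1.7995e+02 -1.6000e-01 -1.6536e+02] t 5.18 F [-0.1 -0.2 -0.2] 0.07749559116511857 0.0
```

{"name": "play_rows", "arguments": {
  "plan": "0 0 0 -0.001 0 0.035 0.2;0 0 0 0 0 0.035 0.2;0 0 0 0 0 0.035 0.2;0 0 0 0 0 0.035 0.2;0 0 0 0 0 0.029 0.2;0 0 0 0 0 0.019 0.2;0 0 0 0 0 0 -1;0 0 0 0 0 0 -1",
  "force": 25
}}

```text
time: 5.85
tool_pos: [0.4346, 0.3901, 0.0215]
eef_rot: [-3.141, -0.003, -2.886]
contact_force: [0.2, -0.9, -0.0]
opening: 0.046
grasp_force: 0.0
```

{"name": "play_rows", "arguments": {
  "plan": "0 0 0 0 0 0 -1;0 0 0 0 0 0 -1;0 0 0 0 0 0 -1;0 0 0 0 0 0 -1;0 0 0 0 0 0 -1;0 0 0 0 0 0 -1;0 0 0 0 0 0 -1;0 0 0 0 0 0 -1"
}}

```text
time: 6.52
tool_pos: [0.4354, 0.3906, 0.0229]
eef_rot: [3.142, 0.0, -2.886]
contact_force: [-0.4, -0.6, -0.1]
opening: 0.0015
grasp_force: 0.0
```

{"name": "play_rows", "arguments": {
  "plan": "0 0 0 0 0 -0.02 -1;0 0 0 0 0 -0.035 -1;0 0 0 0 0 -0.035 -1;0 0 0 0 0 -0.035 -1;0 0 0 0 0 -0.035 -1;0 0 0 0 0 -0.035 -1;0 0 0 0 0 -0.02 -1;0 0 0 0 0 0 -1"
}}

```text
time: 7.18
tool_pos: [0.4376, 0.3921, 0.199]
eef_rot: [3.139, 0.009, -2.886]
contact_force: [0.7, 0.4, 0.4]
opening: 0.0002
grasp_force: 0.0
```

```bash
python3 -c "
from h import *
a=np.radians(30.3);c=np.array([.568,-.009])
for s in [-.096,-.032,.032,.096]:
  p=c+s*np.array([np.cos(a),np.sin(a)]); print(p.round(4))
p=c-.096*np.array([np.cos(a),np.sin(a)])
go(p[0],p[1],.20,120.3)"
```

```text
[ 0.4851 -0.0574]
[ 0.5404 -0.0251]
[0.5956 0.0071]
[0.6509 0.0394]
tool shift [ 0.0847 -0.5586 -0.0012] rows 11.0 rz 0.2065 rows 11.0 pos [0.4376 0.3921 0.199 ] rpy deg [ 179.86    0.49 -165.34] t 7.18 F [0.7 0.4 0.4] 0.0001670405337052106 0.0
```

```bash
python3 -c "
from h import *
p,W=bar(); save(p,'w3.png')
p,W=cloud('side'); save(cv2.resize(p[200:,200:520],None,fx=2,fy=2),'s3.png')
"
```

```text
bar [434.5 390.2] size [198.5  32. ] yaw 14.5 z 0.0198 7133
```

View pics/w3.png

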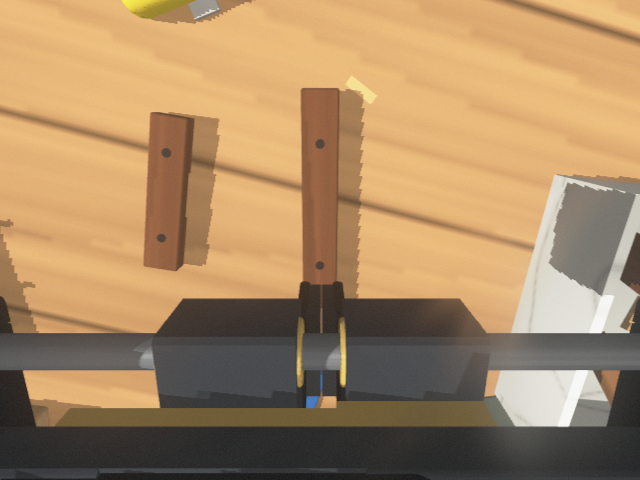

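View pics/s3.png

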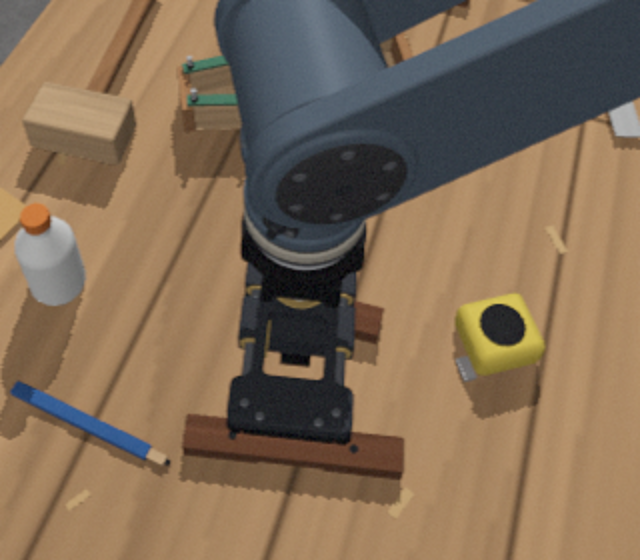

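```bash
python3 -c "
from h import *
p,W=cloud('wrist'); s=r.observe(); c,M=T('wrist')
M0=np.array(c['hand_eye']); A=M@np.linalg.inv(M0)
P=(W-A[:3,3])@A[:3,:3]
for v in range(276,345,6): print(v,[tuple(np.round(P[v,u]*1000).tolist()) for u in (306,312,332)])
"
```

```text
276 [(-61.0, -13.0, 173.0), (-61.0, -8.0, 174.0), (-61.0, 11.0, 174.0)]
282 [(10.0, -6.0, -12.0), (-67.0, -8.0, 174.0), (-68.0, 11.0, 175.0)]
288 [(11.0, -6.0, -18.0), (8.0, -3.0, -14.0), (9.0, 5.0, -15.0)]
294 [(11.0, -5.0, -25.0), (9.0, -3.0, -21.0), (9.0, 5.0, -21.0)]
300 [(11.0, -5.0, -30.0), (9.0, -3.0, -26.0), (8.0, 5.0, -25.0)]
306 [(10.0, -5.0, -35.0), (9.0, -3.0, -32.0), (9.0, 5.0, -32.0)]
312 [(9.0, -5.0, -37.0), (9.0, -3.0, -36.0), (9.0, 5.0, -36.0)]
318 [(9.0, -5.0, -42.0), (9.0, -3.0, -42.0), (9.0, 5.0, -42.0)]
324 [(10.0, -5.0, -49.0), (9.0, -3.0, -47.0), (9.0, 4.0, -47.0)]
330 [(9.0, -5.0, -50.0), (9.0, -2.0, -50.0), (9.0, 4.0, -50.0)]
336 [(32.0, -3.0, -94.0), (33.0, -1.0, -95.0), (33.0, 3.0, -95.0)]
342 [(32.0, -3.0, -96.0), (32.0, -1.0, -97.0), (32.0, 3.0, -97.0)]
```

The close-up shows the real fingertips about 27 mm short of the stated place (tool z ≈ −10 mm), so the jaws closed above the bar, which hasn't moved. I'll go lower, watching force.

{"name": "play_rows", "arguments": {
  "plan": "0 0 0 0 0 0.02 0.2;0 0 0 0 0 0.035 0.2;0 0 0 0 0 0.035 0.2;0 0 0 0 0 0.035 0.2;0 0 0 0 0 0.035 0.2;0 0 0 0 0 0.025 0.2;0 0 0 0 0 0.015 0.2;0 0 0 0 0 0 0.2"
}}

```text
time: 8.0
tool_pos: [0.4324, 0.3887, 0.0306]
eef_rot: [-3.139, -0.009, -2.886]
contact_force: [-1.0, -0.9, 0.2]
opening: 0.0459
grasp_force: 0.0
```

```bash
python3 -c "
from h import *
go(.4347,.3903,-.002,194.5)"
```

```text
tool shift [-0.0033  0.0012  0.0407] rows 1.0 rz 0.0004 rows 1.0 pos [0.4324 0.3887 0.0306] rpy deg [-179.86   -0.49 -165.37] t 8.0 F [-1.  -0.9  0.2] 0.04585865602504737 0.0
```

{"name": "play_rows", "arguments": {
  "plan": "0 0 0 0 0 0.010 0.2;0 0 0 0 0 0.010 0.2;0 0 0 0 0 0.008 0.2;0 0 0 0 0 0 0.2;0 0 0 0 0 0 -1;0 0 0 0 0 0 -1;0 0 0 0 0 0 -1;0 0 0 0 0 0 -1"
}}

```text
time: 8.67
tool_pos: [0.4357, 0.3908, 0.013]
eef_rot: [3.141, 0.001, -2.886]
contact_force: [0.1, -0.1, -0.1]
opening: 0.0329
grasp_force: 0.0
```

```bash
python3 -c "
from h import *
go(.4347,.3903,-.002,194.5)"
```

```text
tool shift [ 0.0013 -0.0003  0.0187] rows 1.0 rz 0.0004 rows 1.0 pos [0.4357 0.3908 0.013 ] rpy deg [ 1.7998e+02  7.0000e-02 -1.6535e+02] t 8.67 F [ 0.1 -0.1 -0.1] 0.0329233478678355 0.0
```

{"name": "play_rows", "arguments": {
  "plan": "0 0 0 0 0 0 0.2;0 0 0 0 0 0 0.2;0 0 0 0 0 0 0.2;0 0 0 0 0 0.009 0.2;0 0 0 0 0 0.009 0.2;0 0 0 0 0 0 0.2;0 0 0 0 0 0 -1;0 0 0 0 0 0 -1"
}}

```text
time: 9.33
tool_pos: [0.4352, 0.3904, -0.0024]
eef_rot: [-3.141, -0.001, -2.886]
contact_force: [0.1, 0.7, 0.5]
opening: 0.045
grasp_force: 0.0
```

{"name": "play_rows", "arguments": {
  "plan": "0 0 0 0 0 0 -1;0 0 0 0 0 0 -1;0 0 0 0 0 0 -1;0 0 0 0 0 0 -1;0 0 0 0 0 0 -1;0 0 0 0 0 0 -1;0 0 0 0 0 0 -1;0 0 0 0 0 0 -1"
}}

```text
time: 10.0
tool_pos: [0.4355, 0.3906, -0.0019]
eef_rot: [3.142, 0.0, -2.886]
contact_force: [0.3, 0.1, 0.6]
opening: 0.0314
grasp_force: 25.0
```

{"name": "play_rows", "arguments": {
  "plan": "0 0 0 0 0 -0.015 -1;0 0 0 0 0 -0.03 -1;0 0 0 0 0 -0.035 -1;0 0 0 0 0 -0.035 -1;0 0 0 0 0 -0.035 -1;0 0 0 0 0 -0.03 -1;0 0 0 0 0 -0.015 -1;0 0 0 0 0 0 -1"
}}

```text
time: 10.67
tool_pos: [0.4371, 0.3918, 0.1582]
eef_rot: [3.139, 0.007, -2.886]
contact_force: [0.8, 0.4, -1.0]
opening: 0.0316
grasp_force: 25.0
```

```bash
python3 -c "
from h import *
go(.4851,-.0574,.155,120.3)"
```

```text
tool shift [ 0.084  -0.5584  0.004 ] rows 11.0 rz 0.2065 rows 11.0 pos [0.4371 0.3918 0.1582] rpy deg [ 179.88    0.42 -165.35] t 10.67 F [ 0.8  0.4 -1. ] 0.031616629014246396 24.99808520078659
```

{"name": "play_rows", "arguments": {
  "plan": "0 0 0 0.007 -0.0465 0 -1;0 0 0 0.007 -0.0465 0 -1;0 0 0 0.007 -0.0465 0 -1;0 0 0 0.007 -0.0465 0 -1;0 0 0 0.007 -0.0465 0 -1;0 0 0 0.007 -0.0465 0 -1;0 0 0 0.007 -0.0465 0 -1;0 0 0 0.007 -0.0465 0 -1"
}}

```text
time: 11.33
tool_pos: [0.4661, 0.0896, 0.1533]
eef_rot: [3.141, -0.002, -2.886]
contact_force: [0.5, -0.0, -1.4]
opening: 0.0318
grasp_force: 25.0
```

{"name": "play_rows", "arguments": {
  "plan": "0 0 0 0.007 -0.0465 0 -1;0 0 0 0.007 -0.0465 0 -1;0 0 0 0.007 -0.0465 0 -1;0 0 0 0.007 -0.0465 0 -1;0 0 0.0188 0 0 0 -1;0 0 0.0188 0 0 0 -1;0 0 0.0188 0 0 0 -1;0 0 0.0188 0 0 0 -1"
}}

```text
time: 12.0
tool_pos: [0.4821, -0.0586, 0.1532]
eef_rot: [3.141, -0.002, 2.917]
contact_force: [-0.6, 0.5, -1.1]
opening: 0.0319
grasp_force: 25.0
```

{"name": "play_rows", "arguments": {
  "plan": "0 0 0.0188 0 0 0 -1;0 0 0.0188 0 0 0 -1;0 0 0.0188 0 0 0 -1;0 0 0.0188 0 0 0 -1;0 0 0.0188 0 0 0 -1;0 0 0.0188 0 0 0 -1;0 0 0.0188 0 0 0 -1;0 0 0 0 0 0 -1"
}}

```text
time: 12.67
tool_pos: [0.4822, -0.058, 0.1533]
eef_rot: [-3.14, -0.002, 2.096]
contact_force: [-0.2, -0.3, -0.7]
opening: 0.0314
grasp_force: 25.0
```

```bash
python3 -c "
from h import *
p,W=cloud('wrist'); save(p,'w4.png')
m=(W[...,2]>.05)&(W[...,2]<.064)&(np.hypot(W[...,0]-.568,W[...,1]+.009)<.2)
np.savez('w4.npz',p=p,W=W)
go(.4851,-.0574,.155,120.3)"
```

```text
tool shift [-0.001   0.0034 -0.002 ] rows 1.0 rz 0.0001 rows 1.0 pos [ 0.4824 -0.058   0.1534] rpy deg [-1.7993e+02 -8.0000e-02  1.2034e+02] t 12.72 F [ 0.3 -0.6 -1.7] 0.031251905756513286 24.998970329761505
```

View pics/w4.png

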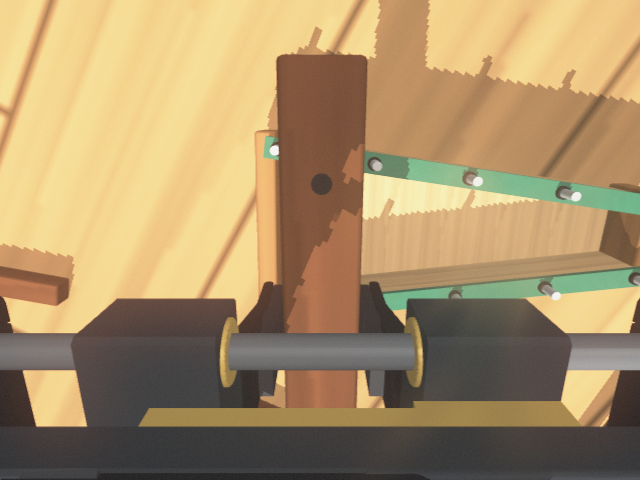

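```bash
cat >> h.py <<'E'
def fitframe(px,ids,cam='wrist',z=.072):
    c,M=T(cam); f=240/np.tan(np.radians(c['vfov'])/2); px=np.array(px,float)
    d=np.c_[(px[:,0]-c['cx'])/f,-(px[:,1]-c['cy'])/f,-np.ones(len(px))]@M[:3,:3].T
    w=(M[:3,3]+d*((z-M[2,3])/d[:,2])[:,None])[:,:2]
    L=np.array([[x,s*(.043-.129*x)] for x,s in ids])
    a,b=L-L.mean(0),w-w.mean(0); th=np.arctan2((a[:,0]*b[:,1]-a[:,1]*b[:,0]).sum(),(a*b).sum())
    Rm=np.array([[np.cos(th),-np.sin(th)],[np.sin(th),np.cos(th)]]); o=w.mean(0)-Rm@L.mean(0)
    print('frame',o.round(4),np.degrees(th).round(2),'resid mm',((L@Rm.T+o-w)*1000).round(1).tolist())
    for s in [-.096,-.032,.032,.096]: print((o+Rm@[s,0]).round(4))
E
python3 -c "
from h import *
fitframe([(375,162),(473,179),(567,192),(455,296),(549,287),(637,279)],[(-.064,1),(0,1),(.064,1),(0,-1),(.064,-1),(.128,-1)])"
```

```text
frame [ 0.5604 -0.0084] 29.01 resid mm [[-4.6, 0.0], [-3.6, 1.5], [-0.0, 1.8], [0.8, -2.6], [1.5, -2.2], [5.9, 1.4]]
[ 0.4764 -0.0549]
[ 0.5324 -0.0239]
[0.5884 0.0071]
[0.6443 0.0382]
```

```bash
python3 -c "
from h import *
z=np.load('w4.npz');W=z['W'];p=z['p']
for u,v in [(375,162),(473,179),(567,192),(455,296),(549,287),(637,279)]:
  q=W[v-6:v+7,u-6:u+7].reshape(-1,3) if u<630 else W[v-6:v+7,u-6:].reshape(-1,3)
  h=q[q[:,2]>np.nanmax(q[:,2])-.006]; print(u,v,np.nanmax(q[:,2]).round(4),h.mean(0).round(4),len(h))
hsv=cv2.cvtColor(p,cv2.COLOR_RGB2HSV)
m=(hsv[...,0]>50)&(hsv[...,0]<90)&(hsv[...,1]>70)&(abs(W[...,2]-.056)<.008)
n,l,st,ce=cv2.connectedComponentsWithStats(m.astype(np.uint8))
for i in range(1,n):
  if st[i,4]>300:
    q=W[l==i]; print(st[i],np.median(q[:,2]).round(4)); (a,b),(w,h),g=cv2.minAreaRect((q[:,:2]*1000).astype(np.float32)); print(a,b,w,h,g)
"
```

```text
375 162 0.0733 [0.4858 0.0043 0.0716] 73
473 179 0.0733 [0.5454 0.0274 0.071 ] 83
567 192 0.0736 [0.6039 0.0507 0.0706] 44
455 296 0.241 [ 0.4907 -0.0092  0.2389] 65
549 287 0.0729 [ 0.637  -0.008   0.0699] 30
637 279 0.0653 [0.6894 0.0283 0.0615] 57
[406 159  33  22 500] 0.0558
516.4432373046875 15.810998916625977 21.445438385009766 13.447050094604492 20.536603927612305
[ 497  173  143   42 2460] 0.0558
612.459228515625 54.00267791748047 106.35307312011719 13.885231018066406 21.26482391357422
[ 551  269   83   25 1299] 0.0558
667.5901489257812 11.779974937438965 59.25437927246094 14.636763572692871 36.96116256713867
[383 288  66  22 703] 0.0559
565.5222778320312 -63.37250518798828 47.58368682861328 14.416865348815918 36.3702507019043
```

{"name": "play_rows", "arguments": {
  "plan": "0 0 0.0033 0.0016 0.0009 0.0 -1;0 0 0 0 0 0.03 -1;0 0 0 0 0 0.03 -1;0 0 0 0 0 0.025 -1;0 0 0 0 0 0.02 -1;0 0 0 0 0 0.01 -1;0 0 0 0 0 0.006 -1;0 0 0 0 0 0 -1"
}}

```text
time: 13.38
tool_pos: [0.4828, -0.0567, 0.0565]
eef_rot: [-3.141, -0.001, 2.078]
contact_force: [0.2, 0.2, -1.1]
opening: 0.0317
grasp_force: 25.0
```

```bash
python3 -c "
from h import *
go(.4823,-.0565,.0555,119.1)"
```

```text
tool shift [ 0.0005 -0.0004  0.0012] rows 1.0 rz -0.0002 rows 1.0 pos [ 0.4828 -0.0567  0.0565] rpy deg [-1.7994e+02 -7.0000e-02  1.1904e+02] t 13.38 F [ 0.2  0.2 -1.1] 0.031669165219065466 24.99811738729477
```

{"name": "play_rows", "arguments": {
  "plan": "0 0 0 0 0 0.0015 -1;0 0 0 0 0 0 0.15;0 0 0 0 0 0 0.15;0 0 0 0 0 0 0.15;0 0 0 0 0 0 0.15;0 0 0 0 0 -0.01 0.15;0 0 0 0 0 -0.04 0.15;0 0 0 0 0 -0.05 0.2"
}}

```text
time: 14.05
tool_pos: [0.481, -0.0562, 0.1353]
eef_rot: [-3.137, -0.005, 2.077]
contact_force: [0.4, 0.7, -0.4]
opening: 0.0511
grasp_force: 0.0
```

```bash
python3 -c "
from h import *
p,W=bar('side',.066,.085,(.482,-.0565),.12);
p,W=bar('wrist',.066,.085,(.482,-.0565),.12);
go(.490,-.255,.14,183)"
```

```text
bar [483.6 -54.1] size [ 33.2 200.7] yaw 118.9 z 0.0751 797
bar [473.9 -39.7] size [ 32.2 161. ] yaw 118.9 z 0.0759 13459
tool shift [-0.217  -0.1162  0.0017] rows 5.0 rz -0.1777 rows 9.0 pos [ 0.4871 -0.0581  0.1414] rpy deg [179.54   0.53 119.02] t 14.15 F [ 0.5 -0.6 -0.3] 0.0514578371872021 0.0
```

{"name": "play_rows", "arguments": {
  "plan": "0 0 0 -0.036 -0.0194 0 0.2;0 0 0 -0.036 -0.0194 0 0.2;0 0 0 -0.036 -0.0194 0 0.2;0 0 0 -0.036 -0.0194 0 0.2;0 0 0 -0.036 -0.0194 0 0.2;0 0 0 -0.036 -0.0194 0 0.2;0 0 -0.0195 0 0 0 0.2;0 0 -0.0195 0 0 0 0.2"
}}

```text
time: 14.82
tool_pos: [0.4855, -0.2556, 0.136]
eef_rot: [3.142, 0.001, 2.325]
contact_force: [-0.5, 0.6, -0.4]
opening: 0.0521
grasp_force: 0.0
```

{"name": "play_rows", "arguments": {
  "plan": "0 0 -0.0195 0 0 0 0.2;0 0 -0.0195 0 0 0 0.2;0 0 -0.0195 0 0 0 0.2;0 0 -0.0195 0 0 0 0.2;0 0 -0.0195 0 0 0 0.2;0 0 -0.0195 0 0 0 0.2;0 0 -0.0195 0 0 0 0.2;0 0 0 0 0 0 0.2"
}}

```text
time: 15.48
tool_pos: [0.4852, -0.253, 0.136]
eef_rot: [3.141, -0.0, -3.101]
contact_force: [0.1, -0.9, -0.2]
opening: 0.0523
grasp_force: 0.0
```

```bash
python3 -c "
from h import *
p,W=bar()
go(.490,-.255,-.002,183)"
```

```text
bar [ 488.  -257.7] size [166.8  32.1] yaw 2.6 z 0.0198 9232
tool shift [-0.0058 -0.0028  0.1724] rows 4.0 rz -0.0027 rows 1.0 pos [ 0.4853 -0.2529  0.1359] rpy deg [ 1.7998e+02 -1.0000e-02 -1.7796e+02] t 15.53 F [0.7 0.  0.2] 0.05228791091790792 0.0
```

{"name": "play_rows", "arguments": {
  "plan": "0 0 -0.0015 -0.005 -0.0062 0.01 0.2;0 0 0 0 0 0.035 0.2;0 0 0 0 0 0.035 0.2;0 0 0 0 0 0.035 0.2;0 0 0 0 0 0.03 0.2;0 0 0 0 0 0.017 0.2;0 0 0 0 0 0.01 0.2;0 0 0 0 0 0 0.2"
}}

```text
time: 16.2
tool_pos: [0.4888, -0.2574, -0.0038]
eef_rot: [3.139, -0.003, -3.095]
contact_force: [0.8, -1.7, 0.6]
opening: 0.0522
grasp_force: 0.0
```

{"name": "play_rows", "arguments": {
  "plan": "0 0 0 0 0 0 -1;0 0 0 0 0 0 -1;0 0 0 0 0 0 -1;0 0 0 0 0 0 -1;0 0 0 0 0 0 -1;0 0 0 0 0 0 -1;0 0 0 0 0 0 -1;0 0 0 0 0 0 -1"
}}

```text
time: 16.87
tool_pos: [0.4903, -0.2583, -0.0006]
eef_rot: [-3.14, 0.001, -3.094]
contact_force: [-0.5, -0.8, 6.8]
opening: 0.0318
grasp_force: 25.0
```

{"name": "play_rows", "arguments": {
  "plan": "0 0 0 0 0 -0.015 -1;0 0 0 0 0 -0.03 -1;0 0 0 0 0 -0.035 -1;0 0 0 0 0 -0.035 -1;0 0 0 0 0 -0.035 -1;0 0 0 0 0 -0.03 -1;0 0 0 0 0 -0.015 -1;0 0 0 0 0 0 -1"
}}

```text
time: 17.53
tool_pos: [0.4912, -0.2591, 0.1581]
eef_rot: [-3.137, 0.005, -3.094]
contact_force: [0.2, 0.2, -0.6]
opening: 0.032
grasp_force: 25.0
```

```bash
python3 -c "
from h import *
go(.5382,-.0254,.155,119.1)"
```

```text
tool shift [-0.0726  0.289   0.0039] rows 6.0 rz 0.1768 rows 9.0 pos [ 0.4912 -0.2591  0.1581] rpy deg [-179.72    0.3  -177.26] t 17.53 F [ 0.2  0.2 -0.6] 0.03195086260961204 24.99952107667923
```

{"name": "play_rows", "arguments": {
  "plan": "0 0 0 -0.0104 0.0413 0 -1;0 0 0 -0.0104 0.0413 0 -1;0 0 0 -0.0104 0.0413 0 -1;0 0 0 -0.0104 0.0413 0 -1;0 0 0 -0.0104 0.0413 0 -1;0 0 0 -0.0104 0.0413 0 -1;0 0 0 -0.0104 0.0413 0 -1;0 0 0.0196 0 0 0 -1"
}}

```text
time: 18.2
tool_pos: [0.5358, -0.0182, 0.1533]
eef_rot: [3.139, -0.003, 3.069]
contact_force: [0.4, -0.3, -1.7]
opening: 0.0316
grasp_force: 25.0
```

{"name": "play_rows", "arguments": {
  "plan": "0 0 0.0196 0 0 0 -1;0 0 0.0196 0 0 0 -1;0 0 0.0196 0 0 0 -1;0 0 0.0196 0 0 0 -1;0 0 0.0196 0 0 0 -1;0 0 0.0196 0 0 0 -1;0 0 0.0196 0 0 0 -1;0 0 0.0196 0 0 0 -1"
}}

```text
time: 18.87
tool_pos: [0.5356, -0.0239, 0.1532]
eef_rot: [-3.139, -0.002, 2.075]
contact_force: [-0.6, 0.4, -1.2]
opening: 0.032
grasp_force: 25.0
```

```bash
python3 -c "
from h import *
p,W=bar('wrist',.14,.2,None,.2)
go(.5382,-.0254,.056,119.1)"
```

```text
bar [517.   10.3] size [49.6 93.6] yaw 118.4 z 0.1739 19471
tool shift [-0.0032  0.0018  0.1216] rows 3.0 rz -0.0013 rows 1.0 pos [ 0.5357 -0.0238  0.1533] rpy deg [-1.7989e+02 -1.1000e-01  1.1864e+02] t 18.92 F [-0.3  0.6 -0.5] 0.031984170930571806 25.00022917985916
```

{"name": "play_rows", "arguments": {
  "plan": "0 0 -0.0013 -0.0032 0.0018 0.0 -1;0 0 0 0 0 0.03 -1;0 0 0 0 0 0.03 -1;0 0 0 0 0 0.025 -1;0 0 0 0 0 0.02 -1;0 0 0 0 0 0.01 -1;0 0 0 0 0 0.006 -1;0 0 0 0 0 0 -1"
}}

```text
time: 19.58
tool_pos: [0.5389, -0.0257, 0.0567]
eef_rot: [-3.14, -0.001, 2.09]
contact_force: [-0.3, 0.7, -0.3]
opening: 0.0316
grasp_force: 25.0
```

{"name": "play_rows", "arguments": {
  "plan": "0 0 0 0 0 0 -1;0 0 0 0 0 0 0.15;0 0 0 0 0 0 0.15;0 0 0 0 0 0 0.15;0 0 0 0 0 0 0.15;0 0 0 0 0 -0.01 0.15;0 0 0 0 0 -0.04 0.15;0 0 0 0 0 -0.05 0.2"
}}

```text
time: 20.25
tool_pos: [0.537, -0.0252, 0.1366]
eef_rot: [-3.137, -0.005, 2.089]
contact_force: [0.5, -0.9, 0.2]
opening: 0.0506
grasp_force: 0.0
```

```bash
python3 -c "
from h import *
p,W=bar('side',.066,.085,(.538,-.0254),.09);save(p,'s5.png')
go(.440,-.384,.15,195)"
```

```text
bar [540.3 -24.4] size [ 32.9 172. ] yaw 119.9 z 0.075 704
tool shift [-0.3244 -0.3335 -0.0057] rows 9.0 rz -0.2091 rows 11.0 pos [ 0.543  -0.0263  0.1454] rpy deg [179.57   0.42 119.72] t 20.3 F [ 1.4 -0.6  3.7] 0.05152227334950157 0.0
```

{"name": "play_rows", "arguments": {
  "plan": "0 0 0 -0.036 -0.037 -0.001 0.2;0 0 0 -0.036 -0.037 -0.001 0.2;0 0 0 -0.036 -0.037 -0.001 0.2;0 0 0 -0.036 -0.037 -0.001 0.2;0 0 0 -0.036 -0.037 -0.001 0.2;0 0 0 -0.036 -0.037 0 0.2;0 0 0 -0.036 -0.037 0 0.2;0 0 0 -0.036 -0.037 0 0.2"
}}

```text
time: 20.97
tool_pos: [0.447, -0.3451, 0.1424]
eef_rot: [3.141, 0.001, 2.089]
contact_force: [1.0, 0.7, -0.4]
opening: 0.0523
grasp_force: 0.0
```

{"name": "play_rows", "arguments": {
  "plan": "0 0 0 -0.036 -0.037 0 0.2;0 0 -0.019 0 0 0 0.2;0 0 -0.019 0 0 0 0.2;0 0 -0.019 0 0 0 0.2;0 0 -0.019 0 0 0 0.2;0 0 -0.019 0 0 0 0.2;0 0 -0.019 0 0 0 0.2;0 0 -0.019 0 0 0 0.2"
}}

```text
time: 21.63
tool_pos: [0.4364, -0.3829, 0.1423]
eef_rot: [-3.141, 0.001, 2.931]
contact_force: [0.3, -0.6, 1.4]
opening: 0.0518
grasp_force: 0.0
```

{"name": "play_rows", "arguments": {
  "plan": "0 0 -0.019 0 0 0 0.2;0 0 -0.019 0 0 0 0.2;0 0 -0.019 0 0 0 0.2;0 0 -0.019 0 0 0 0.2;0 0 0 0 0 0 0.2;0 0 0 0 0 0 0.2;0 0 0 0 0 0 0.2;0 0 0 0 0 0 0.2"
}}

```text
time: 22.3
tool_pos: [0.4364, -0.3828, 0.1418]
eef_rot: [-3.141, 0.0, -2.883]
contact_force: [0.1, -0.6, 0.0]
opening: 0.0522
grasp_force: 0.0
```

```bash
python3 -c "
from h import *
p,W=bar()
go(.440,-.384,0,195)"
```

```text
bar [ 438.7 -384.4] size [109.9  32. ] yaw 16.3 z 0.0198 5836
tool shift [-0.004  -0.0026  0.1771] rows 4.0 rz -0.0004 rows 1.0 pos [ 0.4363 -0.3828  0.1417] rpy deg [-179.99    0.   -165.14] t 22.35 F [ 0.1 -0.8  0.1] 0.05246136122944474 0.0
```

{"name": "play_rows", "arguments": {
  "plan": "0 0 -0.004 -0.0024 -0.0027 0.014 0.2;0 0 0 0 0 0.035 0.2;0 0 0 0 0 0.035 0.2;0 0 0 0 0 0.035 0.2;0 0 0 0 0 0.03 0.2;0 0 0 0 0 0.017 0.2;0 0 0 0 0 0.01 0.2;0 0 0 0 0 0 0.2"
}}

```text
time: 23.02
tool_pos: [0.4378, -0.3832, -0.0017]
eef_rot: [3.138, -0.002, -2.856]
contact_force: [-0.2, -0.7, -0.1]
opening: 0.0522
grasp_force: 0.0
```

{"name": "play_rows", "arguments": {
  "plan": "0 0 0 0 0 0 -1;0 0 0 0 0 0 -1;0 0 0 0 0 0 -1;0 0 0 0 0 0 -1;0 0 0 0 0 0 -1;0 0 0 0 0 0 -1;0 0 0 0 0 0 -1;0 0 0 0 0 0 -1"
}}

```text
time: 23.68
tool_pos: [0.4393, -0.385, 0.0019]
eef_rot: [-3.14, 0.001, -2.856]
contact_force: [0.8, 0.9, 6.5]
opening: 0.0316
grasp_force: 25.0
```

{"name": "play_rows", "arguments": {
  "plan": "0 0 0 0 0 -0.015 -1;0 0 0 0 0 -0.03 -1;0 0 0 0 0 -0.035 -1;0 0 0 0 0 -0.035 -1;0 0 0 0 0 -0.035 -1;0 0 0 0 0 -0.03 -1;0 0 0 0 0 -0.015 -1;0 0 0 0 0 0 -1"
}}

```text
time: 24.35
tool_pos: [0.4401, -0.386, 0.1607]
eef_rot: [-3.135, 0.003, -2.856]
contact_force: [-0.2, -1.0, -1.3]
opening: 0.0316
grasp_force: 25.0
```

```bash
python3 -c "
from h import *
go(.6501,.0369,.155,119.1)"
```

```text
tool shift [-0.401   0.4331  0.0072] rows 12.0 rz 0.2147 rows 11.0 pos [ 0.4401 -0.386   0.1607] rpy deg [-1.7961e+02  1.5000e-01 -1.6362e+02] t 24.35 F [-0.2 -1.  -1.3] 0.031635042593993606 24.99954342842102
```

{"name": "play_rows", "arguments": {
  "plan": "0 0 0 -0.0334 0.0361 0 -1;0 0 0 -0.0334 0.0361 0 -1;0 0 0 -0.0334 0.0361 0 -1;0 0 0 -0.0334 0.0361 0 -1;0 0 0 -0.0334 0.0361 0 -1;0 0 0 -0.0334 0.0361 0 -1;0 0 0 -0.0334 0.0361 0 -1;0 0 0 -0.0334 0.0361 0 -1"
}}

```text
time: 25.02
tool_pos: [0.5782, -0.1003, 0.1556]
eef_rot: [3.14, -0.002, -2.856]
contact_force: [1.0, 0.3, -0.1]
opening: 0.0318
grasp_force: 25.0
```

{"name": "play_rows", "arguments": {
  "plan": "0 0 0 -0.0334 0.0361 0 -1;0 0 0 -0.0334 0.0361 0 -1;0 0 0 -0.0334 0.0361 0 -1;0 0 0 -0.0334 0.0361 0 -1;0 0 0.0195 0 0 0 -1;0 0 0.0195 0 0 0 -1;0 0 0.0195 0 0 0 -1;0 0 0.0195 0 0 0 -1"
}}

```text
time: 25.68
tool_pos: [0.6475, 0.0393, 0.1551]
eef_rot: [-3.141, -0.003, 2.932]
contact_force: [1.6, -0.5, -0.4]
opening: 0.0315
grasp_force: 25.0
```

{"name": "play_rows", "arguments": {
  "plan": "0 0 0.0195 0 0 0 -1;0 0 0.0195 0 0 0 -1;0 0 0.0195 0 0 0 -1;0 0 0.0195 0 0 0 -1;0 0 0.0195 0 0 0 -1;0 0 0.0195 0 0 0 -1;0 0 0.0195 0 0 0 -1;0 0 0 0 0 0 -1"
}}

```text
time: 26.35
tool_pos: [0.6475, 0.0386, 0.1553]
eef_rot: [-3.139, -0.002, 2.078]
contact_force: [0.2, 0.3, 0.0]
opening: 0.0317
grasp_force: 25.0
```

```bash
python3 -c "
from h import *
go(.6501,.0369,.0585,119.1)"
```

```text
tool shift [-0.0034  0.0018  0.1211] rows 3.0 rz -0.0002 rows 1.0 pos [0.6475 0.0386 0.1553] rpy deg [-1.7986e+02 -1.0000e-01  1.1903e+02] t 26.35 F [0.2 0.3 0. ] 0.03172249442720886 25.001847445964813
```

{"name": "play_rows", "arguments": {
  "plan": "0 0 0 -0.0034 0.0018 0.0 -1;0 0 0 0 0 0.03 -1;0 0 0 0 0 0.03 -1;0 0 0 0 0 0.025 -1;0 0 0 0 0 0.02 -1;0 0 0 0 0 0.01 -1;0 0 0 0 0 0.0055 -1;0 0 0 0 0 0 -1"
}}

```text
time: 27.02
tool_pos: [0.6508, 0.0368, 0.0594]
eef_rot: [-3.14, -0.001, 2.081]
contact_force: [0.1, 0.4, -0.6]
opening: 0.0315
grasp_force: 25.0
```

{"name": "play_rows", "arguments": {
  "plan": "0 0 0 0 0 0 -1;0 0 0 0 0 0 0.15;0 0 0 0 0 0 0.15;0 0 0 0 0 0 0.15;0 0 0 0 0 0 0.15;0 0 0 0 0 -0.01 0.15;0 0 0 0 0 -0.04 0.15;0 0 0 0 0 -0.05 0.2"
}}

```text
time: 27.68
tool_pos: [0.6486, 0.037, 0.1385]
eef_rot: [-3.135, -0.005, 2.08]
contact_force: [1.4, -0.3, -0.1]
opening: 0.0509
grasp_force: 0.0
```

```bash
python3 -c "
from h import *
p,W=bar('side',.066,.085,(.650,.037),.06)
go(.460,.256,.15,185)"
```

```text
bar [653.   37.6] size [ 32.  113.1] yaw 119.3 z 0.0751 493
tool shift [ 0.3586 -0.0796 -0.0006] rows 8.0 rz -0.1829 rows 10.0 pos [0.6554 0.0366 0.1495] rpy deg [179.46   0.38 119.17] t 27.73 F [ 1.8 -0.2  4.3] 0.05201962695107035 0.0
```

{"name": "play_rows", "arguments": {
  "plan": "0 0 0 0.0448 -0.01 0 0.2;0 0 0 0.0448 -0.01 0 0.2;0 0 0 0.0448 -0.01 0 0.2;0 0 0 0.0448 -0.01 0 0.2;0 0 0 0.0448 -0.01 0 0.2;0 0 0 0.0448 -0.01 0 0.2;0 0 0 0.0448 -0.01 0 0.2;0 0 0 0.0448 -0.01 0 0.2"
}}

```text
time: 28.4
tool_pos: [0.4548, 0.2573, 0.1413]
eef_rot: [3.14, 0.0, 2.079]
contact_force: [0.0, 0.6, -1.1]
opening: 0.052
grasp_force: 0.0
```

{"name": "play_rows", "arguments": {
  "plan": "0 0 -0.0195 0 0 0 0.2;0 0 -0.0195 0 0 0 0.2;0 0 -0.0195 0 0 0 0.2;0 0 -0.0195 0 0 0 0.2;0 0 -0.0195 0 0 0 0.2;0 0 -0.0195 0 0 0 0.2;0 0 -0.0195 0 0 0 0.2;0 0 -0.0195 0 0 0 0.2"
}}

```text
time: 29.07
tool_pos: [0.4561, 0.2562, 0.1412]
eef_rot: [3.141, 0.002, 3.066]
contact_force: [-0.0, -0.8, 0.1]
opening: 0.0522
grasp_force: 0.0
```

{"name": "play_rows", "arguments": {
  "plan": "0 0 -0.0195 0 0 0 0.2;0 0 -0.0074 0 0 0 0.2;0 0 0 0 0 0 0.2;0 0 0 0 0 0 0.2;0 0 0 0 0 0 0.2;0 0 0 0 0 0 0.2;0 0 0 0 0 0 0.2;0 0 0 0 0 0 0.2"
}}

```text
time: 29.73
tool_pos: [0.4557, 0.2561, 0.1404]
eef_rot: [3.142, -0.0, -3.055]
contact_force: [-0.0, 0.5, -0.1]
opening: 0.0522
grasp_force: 0.0
```

```bash
python3 -c "
from h import *
p,W=bar()
go(.460,.256,.001,185)"
```

```text
bar [460.7 254.5] size [140.   32.1] yaw 5.0 z 0.0198 7467
tool shift [-0.0053 -0.0005  0.1742] rows 4.0 rz -0.0001 rows 1.0 pos [0.4557 0.256  0.1404] rpy deg [-180.     -0.   -175.02] t 29.78 F [-0.5 -0.3  0.8] 0.05222867418868684 0.0
```

{"name": "play_rows", "arguments": {
  "plan": "0 0 0 -0.006 -0.0024 0.012 0.2;0 0 0 0 0 0.035 0.2;0 0 0 0 0 0.035 0.2;0 0 0 0 0 0.035 0.2;0 0 0 0 0 0.03 0.2;0 0 0 0 0 0.017 0.2;0 0 0 0 0 0.01 0.2;0 0 0 0 0 0 0.2"
}}

```text
time: 30.45
tool_pos: [0.4597, 0.254, -0.001]
eef_rot: [-3.141, -0.004, -3.055]
contact_force: [-1.1, 0.3, -0.5]
opening: 0.0523
grasp_force: 0.0
```

{"name": "play_rows", "arguments": {
  "plan": "0 0 0 0 0 0 -1;0 0 0 0 0 0 -1;0 0 0 0 0 0 -1;0 0 0 0 0 0 -1;0 0 0 0 0 0 -1;0 0 0 0 0 0 -1;0 0 0 0 0 0 -1;0 0 0 0 0 0 -1"
}}

```text
time: 31.12
tool_pos: [0.4614, 0.2548, 0.0022]
eef_rot: [3.141, 0.002, -3.054]
contact_force: [0.3, 0.1, 5.9]
opening: 0.0318
grasp_force: 25.0
```

{"name": "play_rows", "arguments": {
  "plan": "0 0 0 0 0 -0.015 -1;0 0 0 0 0 -0.03 -1;0 0 0 0 0 -0.035 -1;0 0 0 0 0 -0.035 -1;0 0 0 0 0 -0.035 -1;0 0 0 0 0 -0.03 -1;0 0 0 0 0 -0.015 -1;0 0 0 0 0 0 -1"
}}

```text
time: 31.78
tool_pos: [0.4624, 0.2552, 0.1601]
eef_rot: [3.14, 0.006, -3.054]
contact_force: [1.3, 0.0, -1.0]
opening: 0.0319
grasp_force: 25.0
```

```bash
python3 -c "
from h import *
go(.5942,.0058,.155,119.1)"
```

```text
tool shift [-0.1369 -0.3249  0.0064] rows 7.0 rz 0.1831 rows 10.0 pos [0.4624 0.2552 0.1601] rpy deg [ 179.92    0.36 -174.99] t 31.78 F [ 1.3  0.  -1. ] 0.031909995346694996 24.999133050441742
```

{"name": "play_rows", "arguments": {
  "plan": "0 0 0 -0.0171 -0.0406 0 -1;0 0 0 -0.0171 -0.0406 0 -1;0 0 0 -0.0171 -0.0406 0 -1;0 0 0 -0.0171 -0.0406 0 -1;0 0 0 -0.0171 -0.0406 0 -1;0 0 0 -0.0171 -0.0406 0 -1;0 0 0 -0.0171 -0.0406 0 -1;0 0 0 -0.0171 -0.0406 0 -1"
}}

```text
time: 32.45
tool_pos: [0.5917, 0.0038, 0.1554]
eef_rot: [3.141, -0.003, -3.055]
contact_force: [0.5, 0.3, -0.5]
opening: 0.0314
grasp_force: 25.0
```

{"name": "play_rows", "arguments": {
  "plan": "0 0 0.0195 0 0 0 -1;0 0 0.0195 0 0 0 -1;0 0 0.0195 0 0 0 -1;0 0 0.0195 0 0 0 -1;0 0 0.0195 0 0 0 -1;0 0 0.0195 0 0 0 -1;0 0 0.0195 0 0 0 -1;0 0 0.0195 0 0 0 -1"
}}

```text
time: 33.12
tool_pos: [0.591, 0.0054, 0.1553]
eef_rot: [-3.139, -0.003, 2.242]
contact_force: [-0.1, -0.2, -0.8]
opening: 0.0316
grasp_force: 25.0
```

{"name": "play_rows", "arguments": {
  "plan": "0 0 0.0195 0 0 0 -1;0 0 0.0076 0 0 0 -1;0 0 0 0 0 0 -1;0 0 0 0 0 0 -1;0 0 0 0 0 0 -1;0 0 0 0 0 0 -1;0 0 0 0 0 0 -1;0 0 0 0 0 0 -1"
}}

```text
time: 33.78
tool_pos: [0.5923, 0.0052, 0.1571]
eef_rot: [-3.141, -0.0, 2.079]
contact_force: [-0.2, 0.2, -1.8]
opening: 0.0316
grasp_force: 25.0
```

```bash
python3 -c "
from h import *
go(.5950,.0065,.0585,119.1)"
```

```text
tool shift [-0.0003  0.0038  0.1232] rows 3.0 rz 0.0 rows 1.0 pos [0.5923 0.0052 0.1571] rpy deg [-179.99   -0.    119.1 ] t 33.78 F [-0.2  0.2 -1.8] 0.031604377080490645 24.99923586845398
```

{"name": "play_rows", "arguments": {
  "plan": "0 0 0 -0.0003 0.0035 0.0 -1;0 0 0 0 0 0.03 -1;0 0 0 0 0 0.03 -1;0 0 0 0 0 0.025 -1;0 0 0 0 0 0.02 -1;0 0 0 0 0 0.01 -1;0 0 0 0 0 0.0075 -1;0 0 0 0 0 0 -1"
}}

```text
time: 34.45
tool_pos: [0.595, 0.0064, 0.0589]
eef_rot: [-3.141, -0.0, 2.078]
contact_force: [0.1, 0.8, 0.1]
opening: 0.0315
grasp_force: 25.0
```

{"name": "play_rows", "arguments": {
  "plan": "0 0 0 0 0 0 -1;0 0 0 0 0 0 0.1;0 0 0 0 0 0 0.1;0 0 0 0 0 0 0.1;0 0 0 0 0 0 0.1;0 0 0 0 0 -0.01 0.1;0 0 0 0 0 -0.03 0.1;0 0 0 0 0 -0.04 0.1"
}}

```text
time: 35.12
tool_pos: [0.5928, 0.0067, 0.122]
eef_rot: [-3.137, -0.004, 2.078]
contact_force: [0.4, 0.8, -0.0]
opening: 0.0476
grasp_force: 0.0
```

{"name": "play_rows", "arguments": {
  "plan": "0 0 0 0 0 -0.04 0.1;0 0 0 0 0 -0.04 0.1;0 0 0 0.03 0 0 0.1;0 0 0 0.04 0 0 0.1;0 0 0 0.04 0 0 0.1;0 0 0 0.04 0 0 0.1;0 0 0 0.04 0 0 0.1;0 0 0 0.03 0 0 0.1"
}}

```text
time: 35.78
tool_pos: [0.5076, 0.162, 0.188]
eef_rot: [3.141, -0.001, 2.079]
contact_force: [0.1, -0.2, -0.4]
opening: 0.0477
grasp_force: 0.0
```

```bash
python3 -c "
from h import *
a=np.radians(29.1);o=np.array([.5662,-.0098]);ux=np.array([np.cos(a),np.sin(a)]);uy=np.array([-ux[1],ux[0]])
for cam in ['side','scene']:
  p,W=cloud(cam)
  if cam=='side': save(cv2.resize(p[150:400,200:500],None,fx=2.5,fy=2.3),'s9.png')
  L=np.stack([(W[...,:2]-o)@ux,(W[...,:2]-o)@uy,W[...,2]],-1)
  for x,l in zip([-.096,-.032,.032,.096],[.2,.17,.14,.11]):
    m=(abs(L[...,0]-x)<.03)&(abs(L[...,1])<l/2+.03)&(abs(L[...,2]-.076)<.006)
    n,lab,st,ce=cv2.connectedComponentsWithStats(m.astype(np.uint8)); i=1+st[1:,4].argmax()
    q=L[lab==i]; pl=np.linalg.lstsq(np.c_[q[:,:2],np.ones(len(q))],q[:,2],rcond=None)[0]
    print(cam,x,[np.round(v,1) for v in cv2.minAreaRect((q[:,:2]*1000).astype(np.float32))],'z',np.median(q[:,2]).round(4),'tilt',pl[:2].round(3))
print(r.observe()['tool_pos'],r.observe()['time'])
"
```

```text
side -0.096 [array([-93.4,  68.4]), array([32.8, 63. ]), np.float64(0.8)] z 0.075 tilt [-0.02  -0.012]
side -0.032 [array([-40.8,  70.1]), array([32. , 13.7]), np.float64(78.7)] z 0.0749 tilt [-0.012 -0.051]
side 0.032 [array([25.9, 55.3]), array([34.3, 15.9]), np.float64(77.6)] z 0.075 tilt [-0.026 -0.044]
side 0.096 [array([98.6, 44.2]), array([31.6, 24.5]), np.float64(1.2)] z 0.0749 tilt [-0.003 -0.049]
scene -0.096 [array([-99.7,  -0.5]), array([200.1,  51.8]), np.float64(89.4)] z 0.0773 tilt [-0.073 -0.001]
scene -0.032 [array([-35.3,  -1.1]), array([ 49.5, 169.4]), np.float64(1.3)] z 0.0772 tilt [-0.096 -0.003]
scene 0.032 [array([28.7,  0.8]), array([139.5,  51.2]), np.float64(89.0)] z 0.0772 tilt [-0.068 -0.   ]
scene 0.096 [array([98.7, -1.2]), array([ 39.6, 110.1]), np.float64(1.6)] z 0.0772 tilt [-0.088 -0.004]
[0.50649736 0.1630259  0.18781037] 35.8833
```

View pics/s9.png

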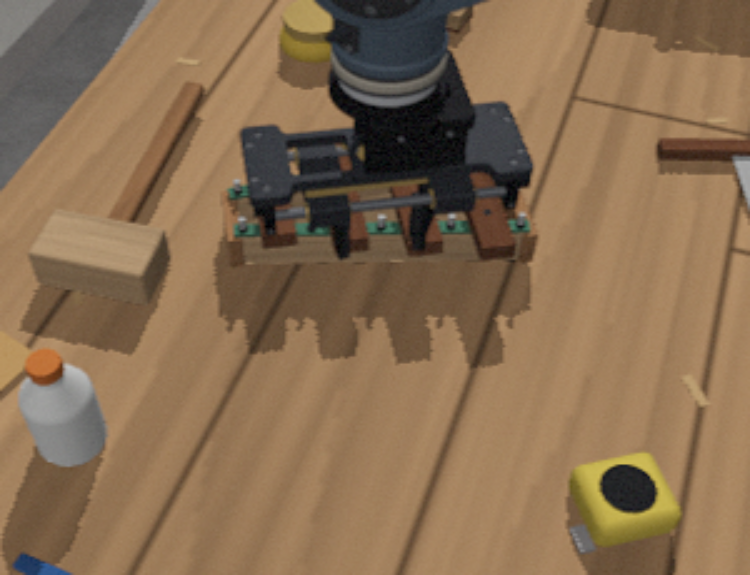

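The four bars lie between the pins, each at the right height and centred to within a few mm, so I'm handing in.

```bash
python3 -c "
from h import *
print(r.finish_job())"
```

```text
the job is handed in; nothing more can be done
None
```

All four bars are seated on the frame in order of length, each centred to within a few mm by the last camera check; the bystanders were left alone and the job was handed in at about 36 s (no verdict was returned).

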